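Tell the pantry helper which jar goes where

ROBOT

A 7-joint arm with a two-finger parallel gripper is mounted at the origin on the work surface. World frame = base frame: x ahead of the robot, y to its left, z up, the work surface at z = 0. Lengths are in mm, angles in rad, forces in N, time in s.
With the tool pointing down it reaches from about 400 to 850 mm from the base axis. Payload 4.5 kg.
Tool frame: the origin (TCP) lies midway between the tips of the shut fingers; the grasp point (between the pads) lies 19 mm behind it; z points along the fingers, y is the line along which they close (so a half turn about z gives the same grasp; the last joint's range is limited). The gripper opens to 85 mm and grips with 20 to 120 N. Pads are 22 mm wide; open, the fingers measure 114 mm over their backs; the gripper's body (76 mm by 85 mm) begins 54 mm behind the grasp point. The pads swing forward as they close: fully open they stand 13 mm farther back than shut.
Start: joints at [-1.267, 0.689, -0.195, 1.565, 0.157, 0.902, -0.215], TCP at [166.566, 602.42, 231.317] pointing down, gripper open.
Joint ranges: [-3.01, 3.01], [-0.46, 2.08], [-1.47, 1.51], [0.13, 2.56], [-1, 4.14], [0.04, 2.09], [-2.66, 2.66]. Speed limits (rad/s): [2.57, 2.57, 3.14, 3.14, 3.14, 3.14, 3.14].

INTERFACE

Orientations are given as a unit quaternion [x, y, z, w].
In Python, from plant import env gives the robot as it stands. The module is installed in compiled form; this text tells all that it offers.
- The arm moves only by the tool move_arm, never from a script. Its argument "increments" is a list of rows, each a list of 7 numbers: the turn, a rotation vector about the tool's x, y, z in degrees, then the shift along the tool's x, y, z in cm, then the opening, from 0 (shut) to 1 (fully open). In form: [[rx, ry, rz, tx, ty, tz, claw], ...]. A call has exactly 10 rows; each row shifts and turns the commanded pose from where the row before left it, along the tool's axes as they then stand; what a row does not reach is not made up. A row lasts 1/8 s, in which the tool goes at most 62.5 mm and 10.7 degrees, less where a joint would pass 70% of its speed; a pose out of reach is approached as far as the arm can. A call with a gripper value outside its range is refused whole. The fingers move at their own pace and stop on an object; the grip force is fixed at half the most. Time passes only in rows, so rows that do not move let the fingers close, or fill a call up. It gives the time, the measured TCP pose, the force, the opening and the grip force at its end, in the units of the state.
- env.get_obs(): the state, without advancing time (a new reading comes with each control period).
- env.capture(name): name is "side" or "top"; returns the picture (420x560x3 uint8, red, green, blue); there is no depth.
- env.calibration(name): a dict with "intrinsics" (3x3 intrinsics, pixels), "rvec" (rotation vector, rad) and "tvec" (3), from world to camera coordinates, as OpenCV has them. Camera axes: x right, y down, z forward; pixel columns grow to the right and rows downward; lengths in mm; the calibration is good to about 2 mm. A picture is of the moment at which its call begins. calibration takes no time and is no camera call.
- env.close_job(): hands the job in; it is judged then, once.
The state is a dict: "clock": time; "joint_positions": joint angles; "joint_velocities": joint speeds; "tau": joint torques, N m; "ee_pos": TCP position; "eef_rot": TCP orientation; "force": force on the tool from outside, world axes, zero at the start; "ft_torque": the same for the moment, N m; "finger_gap": opening from 0.0 (shut) to 1.0 (fully open); "finger_force": force on a finger pad.
Only numpy, scipy, OpenCV 4.12 (cv2) and the standard library are available. Lean on these libraries where they do the work, as an engineer would, in place of code of your own. Each camera call takes 0.05 s, during which the arm holds its last target. There are 200 camera calls.

TASK

Call the pantry helper by pressing the bell's black plunger all the way down and letting go. Then show which jar to fetch: point down at the jar of yellow fruit on the white riser, fingertips two or three centimetres above the middle of its lid, and stay there for two seconds. Then show where it goes: point the same way, two or three centimetres above it, at the empty cork disc in the wooden tray, and finish while still pointing there; touch nothing but the bell, and do not point at any other jar on the way.

Things in the scene. Friction and masses are not known exactly. Their poses are not given: they have to be found in the camera images.
- jar_yellow: the jar to point at: glass pint jar with a steel lid, bright yellow fruit chunks inside, standing upright on the white riser board (any of its three places). 76 mm in diameter, 135 mm tall, the lid 69 mm across. Origin: centre of its underside, z up. Loose. Not to be touched.
- jar_yellow_lid (a point): centre of the top of the yellow jar's lid, 135 mm above the jar's underside (about 175 mm above the table)
- jar_peach: glass pint jar with a steel lid, smooth peach-pink sauce inside, standing upright on the white riser board (any of its three places). 76 mm in diameter, 135 mm tall, the lid 69 mm across. Origin: centre of its underside, z up. Loose. Not to be touched or pointed at
- jar_purple: glass pint jar with a steel lid, dark purple fruit inside, standing upright on the white riser board (any of its three places). 76 mm in diameter, 135 mm tall, the lid 69 mm across. Origin: centre of its underside, z up. Loose. Not to be touched or pointed at
- jar_red: glass pint jar with a steel lid, red sauce inside, standing upright on the wooden tray (any of its three places). 76 mm in diameter, 135 mm tall, the lid 69 mm across. Origin: centre of its underside, z up. Loose. Not to be touched or pointed at
- jar_green: glass pint jar with a steel lid, green pickles inside, standing upright on the wooden tray (any of its three places). 76 mm in diameter, 135 mm tall, the lid 69 mm across. Origin: centre of its underside, z up. Loose. Not to be touched or pointed at
- riser: fixed white board on two low feet, 115 x 400 mm, its top 40 mm above the table, long axis y. Origin: centre of its underside. It carries the yellow, peach and purple jars in a row along its y, about 130 mm apart, in any order
- tray: fixed shallow dark wooden tray nearer the robot, 138 x 448 mm, floor 12 mm above the table, rim 22 mm, long axis y. Origin: centre of its underside. Three places in a row along its y, 140 mm apart: the red jar, the green jar and the empty cork disc, in any order
- pad: the empty place: a round pale cork disc 84 mm across and 4 mm thick, fixed flat on the tray's floor. Origin: centre of its underside. Jars 135 mm tall stand on the neighbouring place or places of the tray, leaving about 100 mm from the disc's centre to the nearest jar's side
- pad_top (a point): centre of the cork disc's top, 16 mm above the table
- bell: fixed counter call bell: round dark wooden foot 90 mm across, brass dome up to 45 mm above the table, black plunger on top. Origin: centre of its underside. It stands beyond the left or the right end of the tray
- plunger_top (a point): centre of the flat top of the bell's black plunger, a round button 32 mm across; 66 mm above the table when up. It moves straight down 6 mm
- plunger (a joint): travel of the bell's plunger in m: 0 up, 0.006 fully down. Sprung: starts to move at about 1 N, fully down at about 4 N, and rises again when released
- crock: lidded blue ceramic crock, 84 mm across, 106 mm tall, at the tray's end opposite the bell. Origin: centre of its underside. Loose bystander
- lids: loose stack of flat jar lids, 70 mm across, 20 mm high, at the left end of the riser. Origin: centre of its underside. Bystander
- funnel: loose blue wide-mouth jar funnel, 116 mm across, 70 mm tall, wide end down, at the right end of the riser. Origin: centre of its underside. Bystander
There are look-alikes about, which are no part of the job. Of the things that look like the bell, the smallest one is meant.

How it is judged:
By the outcome, as a careful person would: the job done as asked, in the order asked, and still so for the second after the job is handed in, with the robot touching nothing.
It also fails if it takes over 58 s, if anything falls off the work surface, if the arm or the gripper's body presses on something with over 40 N, if the wrist force passes 120 N, or if a joint passes its speed limit or range.

## Working session

There is one attempt and no reset: what is moved stays moved. The work goes in short steps, Python scripts to look and compute and a tool call to move; the robot and the scene stay as the last step left them, time stands still between calls to the robot, and variables do not carry over. Pictures are saved under pics/ and viewed, at most 10 in all, crops included, and the job is handed in when it is done.

Besides the shell and the picture viewer there is one more tool, called after "Request:" by a JSON object that holds its "fn" and its "kwargs", one argument or row to a line. move_arm: Moves the arm, as the interface text tells. Its arguments: {"type":"object","properties":{"increments":{"type":"array","items":{"type":"array","items":{"type":"number"}}}},"required":["increments"]}

```bash
mkdir -p pics; cat > h.py <<'E'
import numpy as np, cv2
from plant import env
def ray(name,u,v,z):
    c=env.calibration(name);K=np.array(c["intrinsics"],float);R=cv2.Rodrigues(np.array(c["rvec"],float))[0];t=np.array(c["tvec"],float).ravel()
    o=-R.T@t; d=R.T@np.linalg.inv(K)@[u,v,1]
    return (o+d*(z-o[2])/d[2]).round(1)
def proj(name,p):
    c=env.calibration(name)
    return cv2.projectPoints(np.array([p],float),np.array(c["rvec"],float),np.array(c["tvec"],float),np.array(c["intrinsics"],float),None)[0].ravel().round(1)
def save(name,fn,box=None,s=1):
    im=env.capture(name)[:,:,::-1]
    if box: im=im[box[1]:box[3],box[0]:box[2]]
    cv2.imwrite("pics/"+fn,cv2.resize(im,None,fx=s,fy=s,interpolation=cv2.INTER_CUBIC))
E
python3 - <<'E'
from h import *
save("top","t1.png",s=1.4);save("side","s1.png",s=1.4)
o=env.get_obs();print(o["ee_pos"],o["eef_rot"],o["clock"],o["force"])
for n in("top","side"):
    c=env.calibration(n);R=cv2.Rodrigues(np.array(c["rvec"],float))[0];print(n,(-R.T@np.array(c["tvec"],float).ravel()).round())
E
```

```text
[166.46826128 601.80481129 230.54824693] [ 1.34422619e-01  9.90923727e-01 -8.52185026e-04 -3.90448203e-05] 0.1 [-0.46492335 -0.74440526 -0.19046326]
top [ 330.  -79. 1589.]
side [-173. -861.  875.]
```

View pics/t1.png

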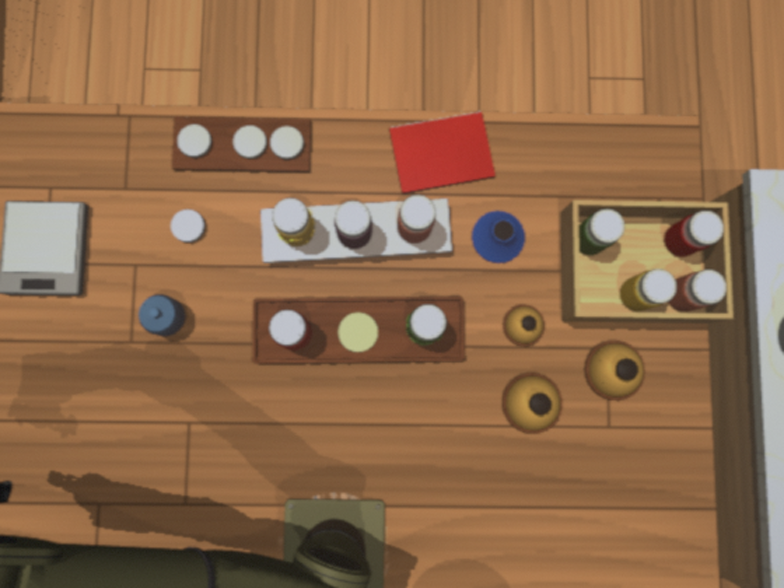

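View pics/s1.png

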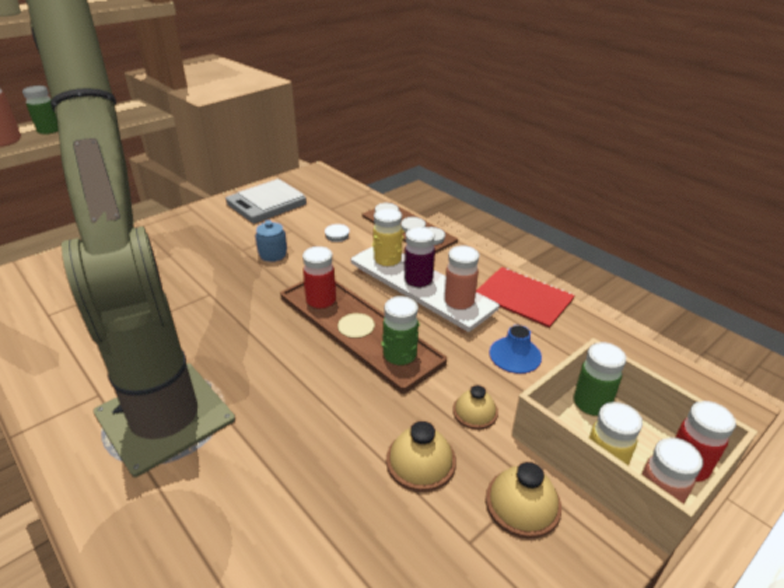

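The bell lookalikes in the top view are (524,325), the smallest, then (532,403) and (615,370), both larger. Yellow jars are at (291,218) on the white riser and (657,289) in the crate. The cork disc is at (358,332); the round lid stacks don't compete with it. I choose the bell at (524,325) and the riser jar at (291,218), and will check both in one close crop.

```bash
python3 - <<'E'
from h import *
a=env.capture("top")[:,:,::-1];b=env.capture("side")[:,:,::-1]
f=lambda im,x,y,w,h,s:cv2.resize(im[y:y+h,x:x+w],None,fx=s,fy=s,interpolation=cv2.INTER_CUBIC)
m=np.vstack([np.hstack([f(a,350,210,65,50,6),f(a,180,130,65,50,6)]),np.hstack([f(b,310,265,65,50,6),f(b,245,140,65,50,6)])])
cv2.imwrite("pics/m.png",m)
print("bell",ray("top",529/1.4,323.5/1.4,66),ray("side",478/1.4,391/1.4,66))
print("yel",ray("top",291/1.4,216/1.4,175),ray("side",388/1.4,214/1.4,175))
print("pad",ray("top",358/1.4,332/1.4,16),ray("side",356.5/1.4,325.5/1.4,16))
for n,u,v in(("red",287.5,327.5),("green",428.5,323)):print(n,ray("top",u/1.4,v/1.4,147))
for n,u,v in(("purp",353,217),("peach",417,214)):print(n,ray("top",u/1.4,v/1.4,175))
E
```

```text
bell [ 466.7 -395.7   66. ] [ 466.5 -398.9   66. ]
yel [659.8  87.8 175. ] [665.3  91.6 175. ]
pad [448.3 -42.2  16. ] [449.  -44.8  16. ]
red [445.3  91.5 147. ]
green [ 457.8 -182.2  147. ]
purp [659.8 -32.3 175. ]
peach [ 667.8 -156.7  175. ]
```

View pics/m.png

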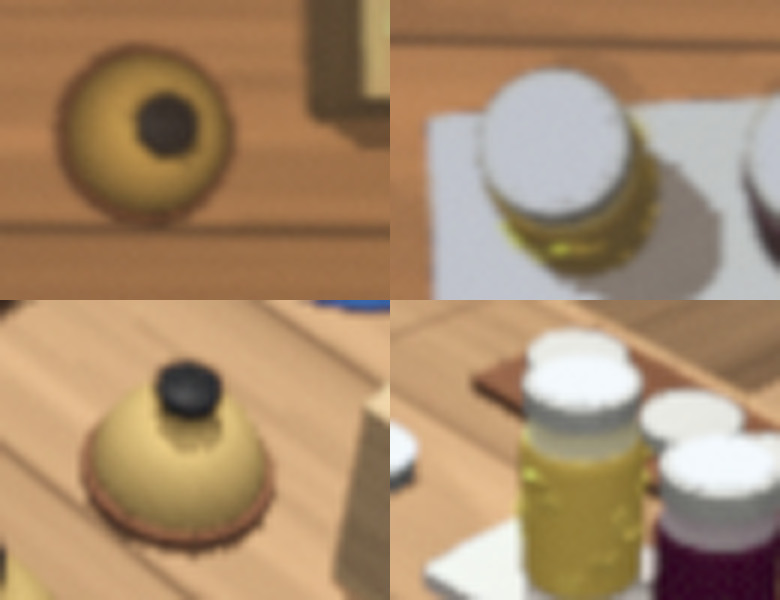

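The crop confirms the choice: the small brass bell has its plunger at top (377.8,230.8), and the yellow jar stands on the white riser with its lid centre at top (207.9,154.2). The estimates are bell (467,-397), yellow lid (661,89) and pad (449,-43). Next I raise, square up the yaw, shut the fingers and travel high.

Request:
{"fn": "move_arm", "kwargs": {
  "increments": [
    [0,0,-7.7,0,0,-5,0],
    [0,0,-7.7,0,0,-5,0],
    [0,0,0,-3,-4,0,0],
    [0,0,0,-3,-4,0,0],
    [0,0,0,-3,-4,0,0],
    [0,0,0,-3,-4,0,0],
    [0,0,0,-3,-4,0,0],
    [0,0,0,-3,-4,0,0],
    [0,0,0,-3,-4,0,0],
    [0,0,0,-3,-4,0,0]
  ]
}}

```text
clock: 1.45
ee_pos: [407.0, 280.7, 331.3]
eef_rot: [0.0, 1.0, 0.0, 0.0]
force: [1.4, 0.1, -0.7]
finger_gap: 0.002
finger_force: 0.0
```

Request:
{"fn": "move_arm", "kwargs": {
  "increments": [
    [0,0,0,-3.7,-4.5,0,0],
    [0,0,0,-3.7,-4.5,0,0],
    [0,0,0,-3.7,-4.5,0,0],
    [0,0,0,-3.7,-4.5,0,0],
    [0,0,0,0,-5,0,0],
    [0,0,0,0,-5,0,0],
    [0,0,0,0,-5,0,0],
    [0,0,0,0,-5,0,0],
    [0,0,0,0,-5,0,0],
    [0,0,0,0,-5,0,0]
  ]
}}

```text
clock: 2.7
ee_pos: [553.5, -199.5, 331.1]
eef_rot: [0.0, 1.0, 0.0, -0.0]
force: [0.3, 0.2, -0.8]
finger_gap: 0.0
finger_force: 0.0
```

Request:
{"fn": "move_arm", "kwargs": {
  "increments": [
    [0,0,0,2.2,-4.9,0,0],
    [0,0,0,2.2,-4.9,0,0],
    [0,0,0,2.2,-4.9,0,0],
    [0,0,0,2.2,-4.9,0,0],
    [0,0,0,0,0,4,0],
    [0,0,0,0,0,5,0],
    [0,0,0,0,0,5,0],
    [0,0,0,0,0,5,0],
    [0,0,0,0,0,3,0],
    [0,0,0,0,0,0,0]
  ]
}}

```text
clock: 3.95
ee_pos: [463.9, -392.6, 108.9]
eef_rot: [0.0, 1.0, 0.002, -0.002]
force: [0.4, 0.5, 1.1]
finger_gap: -0.004
finger_force: 0.0
```

Request:
{"fn": "move_arm", "kwargs": {
  "increments": [
    [0,0,0,-0.3,-0.5,1,0],
    [0,0,0,0,0,1,0],
    [0,0,0,0,0,0.7,0],
    [0,0,0,0,0,0,0],
    [0,0,0,0,0,0,0],
    [0,0,0,0,0,0,0],
    [0,0,0,0,0,0,0],
    [0,0,0,0,0,0,0],
    [0,0,0,0,0,0,0],
    [0,0,0,0,0,0,0]
  ]
}}

```text
clock: 5.2
ee_pos: [468.5, -398.9, 84.3]
eef_rot: [0.001, 1.0, 0.0, -0.0]
force: [-0.3, -0.1, -0.6]
finger_gap: -0.002
finger_force: 0.0
```

```bash
python3 - <<'E'
from h import *
a=env.capture("top")[:,:,::-1];b=env.capture("side")[:,:,::-1]
f=lambda im,x,y,w,h,s:cv2.resize(im[y:y+h,x:x+w],None,fx=s,fy=s,interpolation=cv2.INTER_CUBIC)
cv2.imwrite("pics/m2.png",np.hstack([f(a,330,190,95,95,4),f(b,300,215,95,95,4)]))
o=env.get_obs();print(o["ee_pos"],proj("side",o["ee_pos"]),o["force"])
E
```

```text
[ 468.5773986  -398.85203374   84.21715943] [342.6 274.1] [1.2470886  0.12198262 0.60436371]
```

View pics/m2.png

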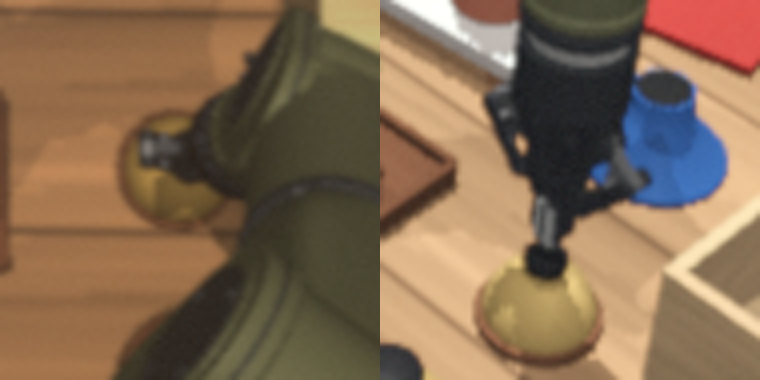

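The fingertips (545,245) stand right above the plunger (545,262) in the side crop. Now the press.

Request:
{"fn": "move_arm", "kwargs": {
  "increments": [
    [0,0,0,0,0,1,0],
    [0,0,0,0,0,0.8,0],
    [0,0,0,0,0,0.3,0],
    [0,0,0,0,0,0.3,0],
    [0,0,0,0,0,0.1,0],
    [0,0,0,0,0,0.1,0],
    [0,0,0,0,0,0,0],
    [0,0,0,0,0,0,0],
    [0,0,0,0,0,0,0],
    [0,0,0,0,0,0,0]
  ]
}}

```text
clock: 6.55
ee_pos: [468.3, -398.7, 59.9]
eef_rot: [0.001, 1.0, -0.0, -0.0]
force: [-3.7, 2.5, 14.0]
finger_gap: 0.002
finger_force: 7.2
```

14 N at z = 59.9 means the plunger is fully down. I let go and travel back the same way.

Request:
{"fn": "move_arm", "kwargs": {
  "increments": [
    [0,0,0,0,0,-2,0],
    [0,0,0,0,0,-3,0],
    [0,0,0,0,0,-5,0],
    [0,0,0,0,0,-5,0],
    [0,0,0,0,0,-6,0],
    [0,0,0,0,0,-6,0],
    [0,0,0,-2.2,4.9,0,0],
    [0,0,0,-2.2,4.9,0,0],
    [0,0,0,-2.2,4.9,0,0],
    [0,0,0,-2.2,4.9,0,0]
  ]
}}

```text
clock: 7.8
ee_pos: [557.2, -201.4, 329.0]
eef_rot: [0.001, 1.0, -0.0, 0.0]
force: [0.6, 0.2, -0.4]
finger_gap: 0.003
finger_force: 0.0
```

Request:
{"fn": "move_arm", "kwargs": {
  "increments": [
    [0,0,0,0,5,0,0],
    [0,0,0,0,5,0,0],
    [0,0,0,0,5,0,0],
    [0,0,0,0,5,0,0],
    [0,0,0,0,5,0,0],
    [0,0,0,0,4.2,0,0],
    [0,0,0,-3.5,0,0,0],
    [0,0,0,-3.5,0,0,0],
    [0,0,0,-3.4,0,0,0],
    [0,0,0,0,0,0,0]
  ]
}}

```text
clock: 9.05
ee_pos: [662.5, 88.5, 327.8]
eef_rot: [0.001, 1.0, 0.0, 0.0]
force: [-0.6, -1.0, 0.6]
finger_gap: 0.002
finger_force: 0.0
```

Next I descend to about z = 201, 26 mm above the lid.

Request:
{"fn": "move_arm", "kwargs": {
  "increments": [
    [0,0,0,0,0,4,0],
    [0,0,0,0,0,4,0],
    [0,0,0,0,0,3,0],
    [0,0,0,0,0,1.2,0],
    [0,0,0,0,0,0.5,0],
    [0,0,0,0,0,0,0],
    [0,0,0,0,0,0,0],
    [0,0,0,0,0,0,0],
    [0,0,0,0,0,0,0],
    [0,0,0,0,0,0,0]
  ]
}}

```text
clock: 10.3
ee_pos: [661.1, 88.9, 201.4]
eef_rot: [0.001, 1.0, 0.0, 0.0]
force: [-0.3, -0.9, 0.2]
finger_gap: 0.003
finger_force: 0.0
```

```bash
python3 - <<'E'
from h import *
a=env.capture("top")[:,:,::-1];b=env.capture("side")[:,:,::-1]
f=lambda im,x,y,w,h,s:cv2.resize(im[y:y+h,x:x+w],None,fx=s,fy=s,interpolation=cv2.INTER_CUBIC)
cv2.imwrite("pics/m3.png",np.hstack([f(a,160,105,95,95,4),f(b,230,105,95,95,4)]))
o=env.get_obs();print(o["ee_pos"],proj("side",o["ee_pos"]),proj("side",o["ee_pos"]*[1,1,0]+[0,0,175]))
E
```

```text
[661.04875002  88.94807279 201.29401882] [276.8 146.8] [276.7 153.5]
```

View pics/m3.png

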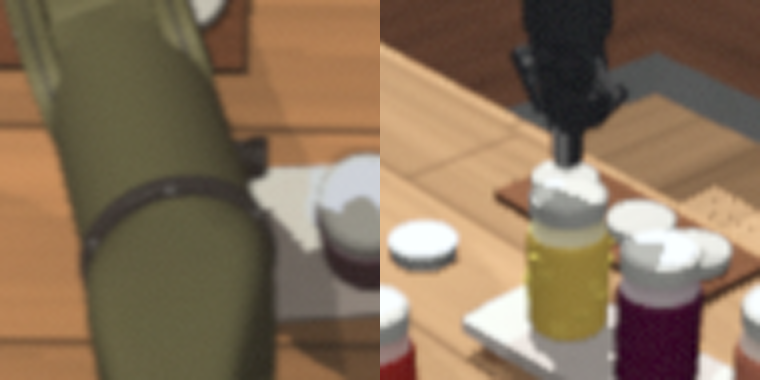

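The tip (568,165) is above the yellow jar's lid centre (568,193). I hold here for 2.5 s, then rise.

Request:
{"fn": "move_arm", "kwargs": {
  "increments": [
    [0,0,0,0,0,0,0],
    [0,0,0,0,0,0,0],
    [0,0,0,0,0,0,0],
    [0,0,0,0,0,0,0],
    [0,0,0,0,0,0,0],
    [0,0,0,0,0,0,0],
    [0,0,0,0,0,0,0],
    [0,0,0,0,0,0,0],
    [0,0,0,0,0,0,0],
    [0,0,0,0,0,0,0]
  ]
}}

```text
clock: 11.65
ee_pos: [661.1, 88.9, 201.3]
eef_rot: [0.0, 1.0, 0.0, 0.0]
force: [-0.1, -0.4, 1.6]
finger_gap: 0.004
finger_force: 0.0
```

Request:
{"fn": "move_arm", "kwargs": {
  "increments": [
    [0,0,0,0,0,0,0],
    [0,0,0,0,0,0,0],
    [0,0,0,0,0,0,0],
    [0,0,0,0,0,0,0],
    [0,0,0,0,0,0,0],
    [0,0,0,0,0,0,0],
    [0,0,0,0,0,0,0],
    [0,0,0,0,0,0,0],
    [0,0,0,0,0,0,0],
    [0,0,0,0,0,0,0]
  ]
}}

```text
clock: 12.9
ee_pos: [661.1, 88.9, 201.3]
eef_rot: [0.001, 1.0, 0.0, 0.0]
force: [0.2, -0.2, 0.9]
finger_gap: 0.001
finger_force: 0.0
```

Request:
{"fn": "move_arm", "kwargs": {
  "increments": [
    [0,0,0,0,0,-3,0],
    [0,0,0,0,0,-5,0],
    [0,0,0,0,0,-5,0],
    [0,0,0,3.5,0,0,0],
    [0,0,0,3.5,0,0,0],
    [0,0,0,3.5,0,0,0],
    [0,0,0,0,-4.4,0,0],
    [0,0,0,0,-4.4,0,0],
    [0,0,0,0,-4.4,0,0],
    [0,0,0,0,0,0,0]
  ]
}}

```text
clock: 14.15
ee_pos: [555.6, -48.2, 331.2]
eef_rot: [0.005, 1.0, -0.002, -0.0]
force: [-0.3, 0.0, -0.5]
finger_gap: -0.001
finger_force: 0.0
```

Request:
{"fn": "move_arm", "kwargs": {
  "increments": [
    [0,0,0,3.6,0,0,0],
    [0,0,0,3.6,0,0,0],
    [0,0,0,3.5,0,0,0],
    [0,0,0,0,0,5,0],
    [0,0,0,0,0,5,0],
    [0,0,0,0,0,5,0],
    [0,0,0,0,0,5,0],
    [0,0,0,0,0,3,0],
    [0,0,0,0,0,0,0],
    [0,0,0,0,0,0,0]
  ]
}}

```text
clock: 15.4
ee_pos: [449.7, -42.3, 102.2]
eef_rot: [0.0, 1.0, 0.0, 0.001]
force: [-0.6, 0.3, -0.2]
finger_gap: 0.001
finger_force: 0.0
```

```bash
python3 - <<'E'
from h import *
a=env.capture("top")[:,:,::-1];b=env.capture("side")[:,:,::-1]
f=lambda im,x,y,w,h,s:cv2.resize(im[y:y+h,x:x+w],None,fx=s,fy=s,interpolation=cv2.INTER_CUBIC)
cv2.imwrite("pics/m4.png",np.hstack([f(a,205,190,95,95,4),f(b,207,165,95,95,4)]))
o=env.get_obs();print(o["ee_pos"],o["joint_positions"])
E
```

```text
[449.99016693 -42.67656239 102.63931889] [ 0.05792333  0.71507309 -0.10421787  2.19165809  0.28514065  0.24409865
  1.27199722]
```

View pics/m4.png

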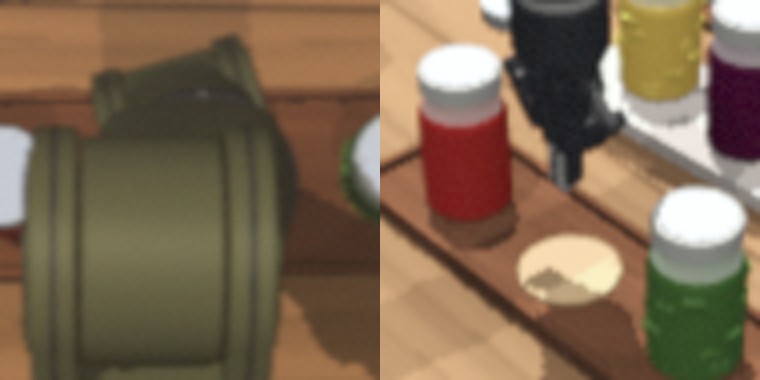

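The fingers (565,185) hang over the disc (570,268), and the neighbouring jars are clear. I go down slowly to z ≈ 41.

Request:
{"fn": "move_arm", "kwargs": {
  "increments": [
    [0,0,0,0,0,1.5,0],
    [0,0,0,0,0,1.5,0],
    [0,0,0,0,0,1.5,0],
    [0,0,0,0,0,1,0],
    [0,0,0,0,0,0.6,0],
    [0,0,0,0,0,0,0],
    [0,0,0,0,0,0,0],
    [0,0,0,0,0,0,0],
    [0,0,0,0,0,0,0],
    [0,0,0,0,0,0,0]
  ]
}}

```text
clock: 16.75
ee_pos: [449.0, -42.9, 40.4]
eef_rot: [0.001, 1.0, 0.0, 0.0]
force: [0.9, -0.0, 0.1]
finger_gap: 0.001
finger_force: 0.0
```

Request:
{"fn": "move_arm", "kwargs": {
  "increments": [
    [0,0,0,0,0,0,0],
    [0,0,0,0,0,0,0],
    [0,0,0,0,0,0,0],
    [0,0,0,0,0,0,0],
    [0,0,0,0,0,0,0],
    [0,0,0,0,0,0,0],
    [0,0,0,0,0,0,0],
    [0,0,0,0,0,0,0],
    [0,0,0,0,0,0,0],
    [0,0,0,0,0,0,0]
  ]
}}

```text
clock: 18.0
ee_pos: [449.0, -42.8, 40.3]
eef_rot: [0.0, 1.0, 0.0, 0.0]
force: [-0.3, -0.1, 0.0]
finger_gap: -0.001
finger_force: 0.0
```

```bash
python3 - <<'E'
from h import *
save("side","s5.png",s=1.4)
o=env.get_obs();print(o["ee_pos"],o["force"],o["joint_positions"])
E
```

```text
[448.93757824 -42.84726231  40.27407446] [ 0.01427589  0.43084415 -0.04454942] [ 0.01229817  0.85130851 -0.03151762  2.21749627  0.31341705  0.07673028
  1.24875937]
```

View pics/s5.png

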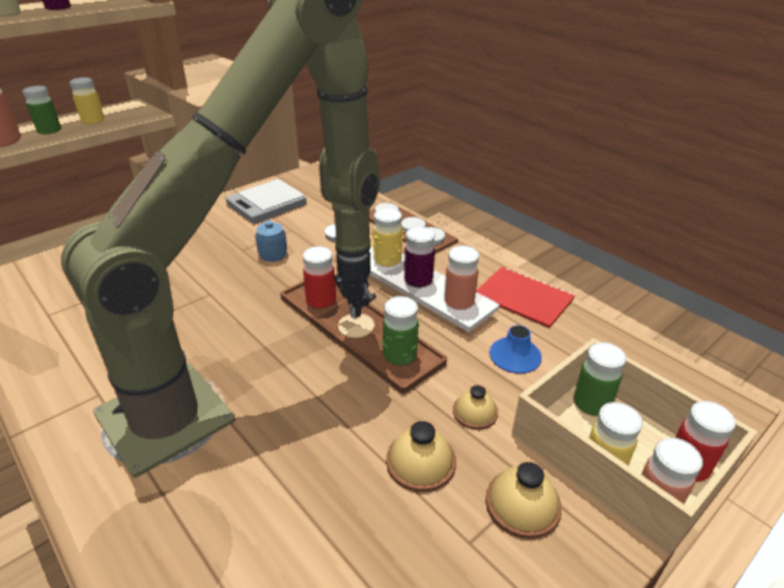

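The tips (355,314) point at the cork disc (356,326) from 24 mm above. Everything else stands where it was, so I hand in.

```bash
python3 -c "
from plant import env
print(env.close_job())"
```

```text
the job is handed in; nothing more can be done
None
```

The job is handed in: I pressed the smallest bell fully down and released it, pointed at the yellow jar on the riser for over two seconds, and ended pointing about 24 mm above the empty cork disc, with no sign of touching anything else (about 18 s on the clock).

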